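# Clamp a straightedge in a pinned clamshell jig

### The job

Lay the steel straightedge flat on the deck of the clamshell jig, centred and flush against the two brass fence blocks, and swing the blue leaf shut over it. Then take the red-handled pin from its stand, push it fully home through the holes in leaf and base, and finish while still gripping the pin and pressing it down firmly, so that the leaf stays pressed shut on the straightedge. Leave the other things on the counter alone.

Things in the scene. Friction and masses are not known exactly. Their poses are not given: they have to be found in the camera images.
- jig: clamshell jig, fixed; dark steel base 174 mm (x) by 120 mm (y). Origin on the counter, under the middle of the fence plane; x points to the hinge (away from the robot, give or take the yaw), y along the fence, z up. Deck top at z = 20 mm, from x = -60 to +80 mm. Hinge axis along y at x = 48, z = 34 mm, between two ears at |y| = 36 to 58 mm
- fence_mid (a point): middle of the fence plane at deck height, jig (0, 0, 20) mm. Two brass fence blocks with front faces in this plane (jig x = 0), 14 mm deep, 8 mm high above the deck, from |y| = 32 to 58 mm; in the 64 mm gap between them the deck is free for a finger
- base_hole (a point): middle of the mouth of the base hole, at jig (-77, 0, 29) mm; 12.5 mm wide, 26 mm deep, slightly chamfered. It is in a steel lug at jig x = -94 to -60 mm, |y| < 30 mm, top z = 29 mm; 40 mm of deck are free between the lug and a straightedge at the fence
- leaf (a joint): angle of the blue leaf (rad): 0 = level and shut, about 0.02 resting on the straightedge, 2.0 = at its stop. It stands open at first, leaning back past upright (1.57). Light hinge friction; pushed past upright towards the robot it sinks shut by its own weight (0.25 kg) in about 2 s, slowed by the hinge. Can be pushed over from behind with closed fingers
- leaf_hole (a point): middle of the upper mouth (4 mm above mid-thickness) of the hole in the leaf, 125 mm from the hinge axis; 12.5 mm wide, right through, over the base hole when shut. The leaf is 136 mm long from the hinge axis, 70 mm wide, 8 mm thick, with a window near the hinge; a rubber pad on its underside (52 to 64 mm from the axis, 1 mm proud) bears on the straightedge. Shut, its top is at jig z = 38 mm
- straightedge: steel straightedge 150 mm long (its y), 20 mm wide (x), 10 mm thick, 0.12 kg; origin in the middle of its underside. Either way round will do. It lies flat on the counter at first. On the deck it is home with its long side touching both fence blocks: its middle line at jig x = -10 mm and its middle at jig y = 0 within 15 mm; its ends then overhang the base by 15 mm
- edge_end_a (a point): middle of the end face of the straightedge at its +y end
- edge_end_b (a point): middle of the end face of the straightedge at its -y end
- pin: locking pin, upright. Origin at the middle of the flange's underside, z up: steel shank 10 mm across reaching 30 mm down with a tapered tip, flange 24 mm across and 4 mm thick, red round handle 16 mm across from z = 4 to 34 mm. 0.06 kg. Home, its flange bears on the leaf's top
- pin_tip (a point): end of the pin's shank, 30 mm below the flange
- pin_stand: dark wooden block 56x56x34 mm, fixed, with a 12.5 mm hole 32 mm deep in the middle; the pin stands in it with its flange on the block's top. Origin at the middle of the underside
- blower: bystander, to be left alone: red rubber blower, 60 mm across, 98 mm tall
- oil_bottle: bystander, to be left alone: amber bottle with black cap, 44 mm across, 72 mm tall
- brass_box: bystander, to be left alone: round brass box, 45 mm across, 23 mm high
- screwdriver: bystander, to be left alone: small steel screwdriver with a yellow ring, 118 mm long, lying flat
- cup: bystander, to be left alone: turquoise shallow cup, 60 mm across, 16 mm high
There are look-alikes about, which are no part of the job. Several things have the shape of the straightedge; the one meant has the colours described above.

How it is judged:
By the outcome, as a careful person would: the job done as asked, in the order asked, and still so for the second after the job is handed in, while the arm keeps its last pose, push and grip.
It also fails if it takes over 51 s, if anything falls off the work surface, if the arm or the gripper's body presses on something with over 40 N, if the wrist force passes 120 N, or if a joint passes its speed limit or range.

### The arm

A 6-joint arm with a two-finger parallel gripper is mounted at the origin on a cart in front of the work surface, level with it; the furniture and walls round the work are solid. World frame = base frame: x ahead of the robot, y to its left, z up, the work surface at z = 0. Lengths are in m, angles in degrees, forces in N, time in s.
With the tool pointing down it reaches from about 0.4 to 0.825 m from the base axis. Payload 7 kg.
Tool frame: the origin (TCP) lies between the finger pads; the fingertips stand 11 mm ahead of it and the grasp point (between the pads) lies 8 mm behind it; z points along the fingers, y is the direction in which the jaws open and shut (so a half turn about z gives the same grasp; the last joint's range is limited). The gripper opens to 88 mm and grips with 3 to 60 N. Pads are 19 mm wide; open, the fingers measure 130 mm over their backs; the gripper's body (78 mm by 193 mm) begins 47 mm behind the grasp point.
Start: joints at [82.111, 20.546, 0.682, 0, -70.136, -16.507], TCP at [0.279, 0.615, 0.238] pointing down, gripper open.
Joint ranges: [-176.03, 176.03], [-82.01, 121.73], [-58.28, 71.71], [-173.87, 95.51], [-174.79, -0.11], [-173.66, 173.66]. Speed limits (degrees/s): [136.94, 136.94, 172.46, 180, 180, 180].

### API

Orientations are given as [roll, pitch, yaw] about the fixed x, y, z axes, in that order (R = Rz(yaw) Ry(pitch) Rx(roll)).
In Python, from plant import r gives the robot as it stands.
- The arm moves only by the shell command python3 -m inch 'ROWS' [OPENING] [FORCE]. ROWS is JSON, a list of rows, each an object of numbers: "x", "y", "z": the shift along the tool's x, y, z as a fraction of full scale; "yaw": the turn about the tool's z as a fraction of full scale. In form: [{"x": .., "y": .., "z": .., "yaw": ..}, ...]. A call has 1 to 5 rows; each row shifts and turns the pose as measured when the row begins, along the tool's axes as they then stand; what a row does not reach is not made up. Full scale, the value 1, is 0.025 m for a shift and 4 degrees for a turn. A row lasts 1/12 s, in which the tool goes at most 41.7 mm and 7.16 degrees, less where a joint would pass 70% of its speed; a pose out of reach is approached as far as the arm can. A call with a number of a shift or a turn outside -1 to 1 is refused whole. A call with a gripper value outside its range is refused whole. OPENING is the opening, from -1 (shut) to 1 (fully open), set as the call begins (- or left out, the last holds). The fingers move at their own pace and stop on an object; FORCE is the grip in N (left out, the last holds). Time passes only in rows, so rows that do not move let the fingers close. It gives the time, the measured TCP pose, the force and the opening at its end, in the units of the state.
- r.get_state(): the state, without advancing time (a new reading comes with each control period).
- r.capture(name): name is "side" or "top"; returns (picture, depth): 420x560x3 uint8, red, green, blue; 420x560 float32, m along the optical axis (not along the pixel's ray), 0 where there is no reading.
- r.camera_info(name): a dict with "mtx" (3x3 intrinsics, pixels), "pose" (4x4, takes a point from camera to world coordinates). Camera axes: x right, y down, z forward; pixel columns grow to the right and rows downward; lengths in m; the calibration is good to about 2 mm. A picture is of the moment at which its call begins. camera_info takes no time and is no camera call.
- r.close_job(): hands the job in, once; it reports no verdict.
The state is a dict: "time_s": time; "joints": joint angles; "qd": joint speeds; "joint_torque": joint torques, N m; "tcp_pos": TCP position; "eef_rot": TCP orientation; "contact_force": force on the tool from outside, world axes, zero at the start; "moment": the same for the moment, N m; "gripper_width": finger opening in m.
Only numpy, scipy, OpenCV 4.12 (cv2) and the standard library are available. Lean on these libraries where they do the work, as an engineer would, in place of code of your own. Each camera call takes 0.05 s, during which the arm holds its last target. There are 200 camera calls.

## Working session

There is one attempt and no reset: what is moved stays moved. The work goes in short steps, Python scripts to look and compute and a shell command to move; the robot and the scene stay as the last step left them, time stands still between calls to the robot, and variables do not carry over. Pictures are saved under pics/ and viewed, about 8 in all and at most 12, crops included, and the job is handed in when it is done.

```bash
ls; mkdir -p pics; cat > h.py <<'E'
import numpy as np,cv2
from plant import r
def snap(n,f,crop=None,s=1):
    im,d=r.capture(n); np.savez(''+n+'.npz',im=im,d=d)
    b=cv2.cvtColor(im,cv2.COLOR_RGB2BGR)
    if crop: x0,y0,x1,y1=crop; b=b[y0:y1,x0:x1]
    cv2.imwrite('pics/'+f,cv2.resize(b,None,fx=s,fy=s,interpolation=cv2.INTER_CUBIC))
def crop(n,f,c,s):
    b=cv2.cvtColor(np.load(''+n+'.npz')['im'],cv2.COLOR_RGB2BGR);x0,y0,x1,y1=c
    cv2.imwrite('pics/'+f,cv2.resize(b[y0:y1,x0:x1],None,fx=s,fy=s,interpolation=cv2.INTER_CUBIC))
def ray(n,u,v):
    c=r.camera_info(n);T=np.array(c['pose']);K=np.array(c['mtx'])
    return T[:3,3],T[:3,:3]@np.linalg.solve(K,[u,v,1.])
def atz(n,u,v,z):
    o,d=ray(n,u,v);return o+d*(z-o[2])/d[2]
def dep(n,u,v):
    d=np.load(''+n+'.npz')['d'][int(round(v)),int(round(u))];o,q=ray(n,u,v);return o+q*d
def proj(n,p):
    c=r.camera_info(n);T=np.array(c['pose']);q=T[:3,:3].T@(np.array(p)-T[:3,3]);u=np.array(c['mtx'])@q;return u[:2]/u[2]
E
python3 - <<'E'
from h import *
np.set_printoptions(precision=4,suppress=True)
snap('top','t0.png',s=1.4);snap('side','s0.png',s=1.4)
for n in('top','side'):print(r.camera_info(n))
print(r.get_state())
E
```

```text
pics
{'mtx': array([[379.6469,   0.    , 275.3347],
       [  0.    , 379.6469, 211.5486],
       [  0.    ,   0.    ,   1.    ]]), 'pose': array([[ 0.0239, -0.9954,  0.0929,  0.4265],
       [-0.9997, -0.0243, -0.003 ,  0.3016],
       [ 0.0052, -0.0928, -0.9957,  1.1299],
       [ 0.    ,  0.    ,  0.    ,  1.    ]])}
{'mtx': array([[379.1947,   0.    , 278.1366],
       [  0.    , 379.1947, 213.5332],
       [  0.    ,   0.    ,   1.    ]]), 'pose': array([[ 0.9341, -0.2019,  0.2944,  0.2823],
       [-0.3565, -0.5707,  0.7397, -0.3229],
       [ 0.0186, -0.796 , -0.6051,  0.5864],
       [ 0.    ,  0.    ,  0.    ,  1.    ]])}
{'time_s': 0.1, 'joints': array([ 82.111 ,  20.5889,   0.639 ,  -0.0162, -70.1352, -16.5058]), 'qd': array([-0.0443, -0.0565,  0.1035,  0.0879,  0.0541,  0.0016]), 'joint_torque': array([ -0.0005, -58.4163,  29.3755,   7.0157,   0.0102,  -0.    ]), 'tcp_pos': array([0.2787, 0.6143, 0.2367]), 'eef_rot': array([179.914 ,  -0.0096, -24.4003]), 'contact_force': array([-0.6614, -0.1774,  0.0888]), 'moment': array([-0.031 ,  0.0256, -0.03  ]), 'gripper_width': 0.0879060931743839}
```

View pics/t0.png

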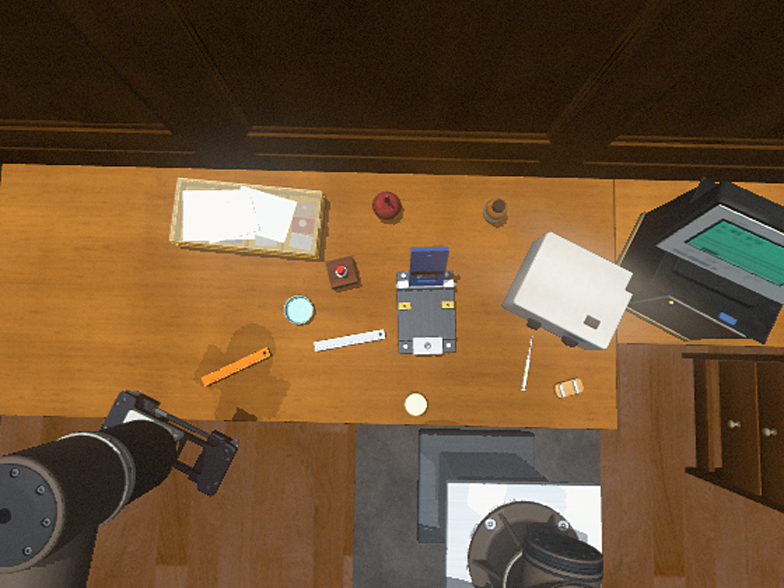

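View pics/s0.png

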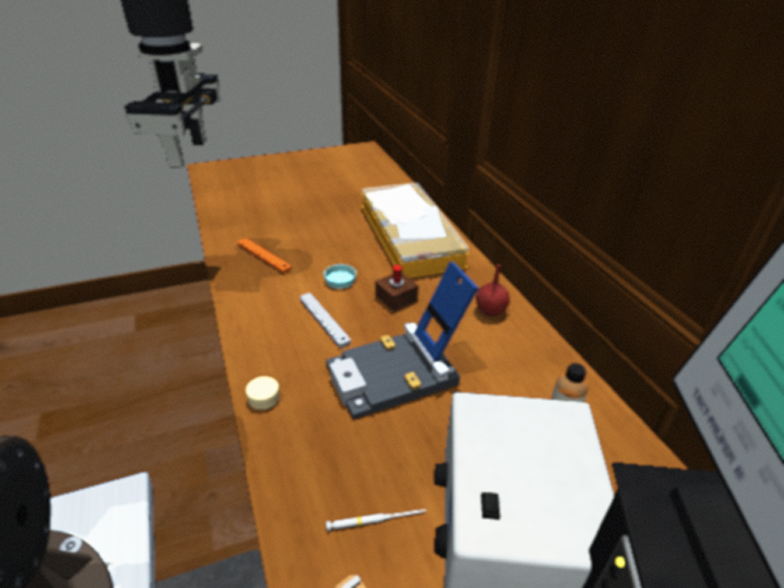

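The top view shows the steel straightedge at about (350,340), the orange look-alike at (236,367), the jig at (427,310), the pin stand at (342,272), and the leaf leaning back at (430,260). I'll enlarge the middle to read positions.

```bash
python3 - <<'E'
from h import *
crop('top','t1.png',(210,170,340,260),6)
E
```

```text
(no output)
```

View pics/t1.png

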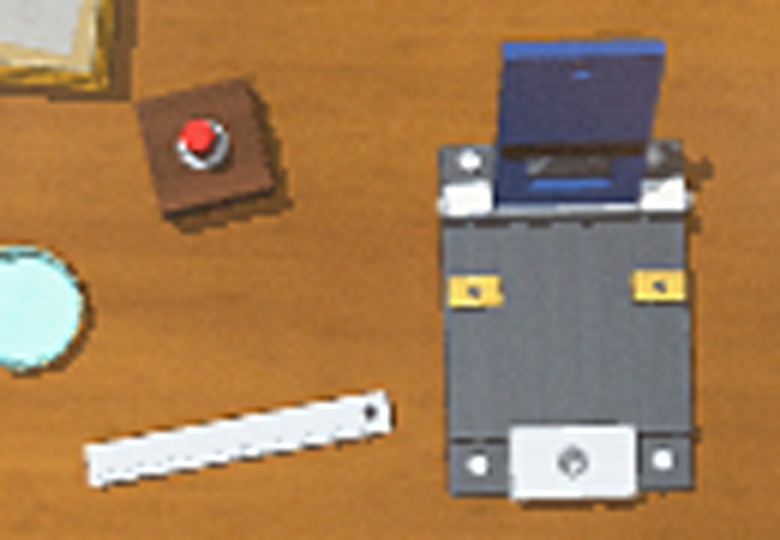

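```bash
python3 - <<'E'
from h import *
from scipy.optimize import least_squares
np.set_printoptions(precision=4,suppress=True)
f=lambda x,y:(210+(x+.5)/6-.5,170+(y+.5)/6-.5)
P=[((573,462),(-77,0,29)),((474,292),(7,45,28)),((660,287),(7,-45,28)),((510,428),(-60,30,29)),((634,424),(-60,-30,29)),((638,496),(-94,-30,29)),((512,500),(-94,30,29))]
def pt(q,p):
    c,s=np.cos(q[2]),np.sin(q[2]);x,y,z=np.array(p)/1000;return np.array([q[0]+c*x-s*y,q[1]+s*x+c*y,z])
res=lambda q:np.concatenate([proj('top',pt(q,p))-f(*u) for u,p in P])
s=least_squares(res,[.55,.25,0]);q=s.x
print('jig',q[:2],np.degrees(q[2]),'res px*6',(s.fun*6).round(1))
for n,p in dict(fence=(0,0,20),hole=(-77,0,29),bar=(-10,0,20)).items():print(n,pt(q,p))
c=[atz('top',*f(*u),.01) for u in((85,446),(90,487),(391,432),(384,392))]
for k in c:print(k)
m=np.mean(c,0);a=(c[0]+c[1])/2;b=(c[2]+c[3])/2
print('bar',m,np.degrees(np.arctan2(a[1]-b[1],a[0]-b[0])),np.linalg.norm(a-b),np.linalg.norm(c[0]-c[1]))
print('pin flange',atz('top',*f(204,145),.038),'handle top',atz('top',*f(200,134),.068))
st=[atz('top',*f(*u),.034) for u in((137,103),(247,80),(277,187),(165,217))];print('stand',np.mean(st,0))
print('leaf top', [dep('top',*f(*u)) for u in ((580,48),(580,55),(580,120),(570,210))])
print([dep('top',*f(*u)) for u in ((573,430),(204,200),(250,440))])
S=r.get_state();print(S['tcp_pos'],S['eef_rot'])
E
```

```text
jig [0.5065 0.2138] 3.0571180303552477 res px*6 [ 0.5  0.3  0.3 -0.7 -0.5 -1.1 -0.   0.8  0.3  1.1 -0.9 -0.   0.4 -0.3]
fence [0.5065 0.2138 0.02  ]
hole [0.4296 0.2097 0.029 ]
bar [0.4965 0.2133 0.02  ]
[0.4319 0.4474 0.01  ]
[0.412  0.4443 0.01  ]
[0.4423 0.2978 0.01  ]
[0.4618 0.3017 0.01  ]
bar [0.437  0.3728 0.01  ] 101.65165317046825 0.1491280435169391 0.020147140403903033
pin flange [0.578  0.3916 0.038 ] handle top [0.579  0.3912 0.068 ]
stand [0.5778 0.3907 0.034 ]
leaf top [array([0.6072, 0.2208, 0.1605]), array([0.6038, 0.2209, 0.1624]), array([0.5839, 0.2159, 0.1078]), array([0.5508, 0.2141, 0.0377])]
[array([0.4451, 0.2101, 0.0279]), array([0.552 , 0.3913, 0.0315]), array([0.4367, 0.3668, 0.0097])]
[0.2787 0.6143 0.2367] [179.914   -0.0096 -24.4003]
```

The fit is consistent, with residuals under 0.2 px. The plan:
- Grip the bar about 45 mm off its middle, so the finger clears the lug and the body clears the leaf.
- Set it down short of the fence.
- Square it up using the open fingers turned 90°.

First I'll turn the tool in place.

```bash
cat >> h.py <<'E'
def goal(x,y,z,yaw):
    s=r.get_state();p=s['tcp_pos'];w=s['eef_rot'][2]
    d=np.array([x,y,z])-p
    def fr(a):
        a=np.radians(a);return np.array([np.cos(a)*d[0]+np.sin(a)*d[1],np.sin(a)*d[0]-np.cos(a)*d[1],-d[2]])/.025
    dy=-((yaw-w+180)%360-180)/4
    print('t %.2f'%s['time_s'],'tcp',p.round(4),'rot',s['eef_rot'].round(1),'F',s['contact_force'].round(1),'w %.4f'%s['gripper_width'])
    print('rows now-axes',fr(w).round(2),'goal-axes',fr(yaw).round(2),'yaw',round(dy,2))
def jig(x,y,z): # mm -> world
    a=np.radians(3.057);x,y,z=np.array([x,y,z])/1000
    return .5065+np.cos(a)*x-np.sin(a)*y,.2138+np.sin(a)*x+np.cos(a)*y,z
E
R='{"yaw":1}'
python3 -m inch '[{"yaw":1},{"yaw":1},{"yaw":1},{"yaw":1},{"yaw":1}]' 
python3 -m inch '[{"yaw":1},{"yaw":1},{"yaw":1},{"yaw":1},{"yaw":1}]' 
python3 -c "
from h import *
goal(.428,.417,.10,-78.35)"
```

```text
t 0.10 tcp [0.2787 0.6143 0.2367] rot [179.9  -0.  -24.4] F [-0.7 -0.2  0.1] w 0.0879
rows now-axes [8.7  4.72 5.47] goal-axes [ 8.94 -4.26  5.47] yaw 13.49validation failed for argument at $[0]...
validation failed for argument at $[0]...
```

```bash

python3 -m inch '[{"x":0,"y":0,"z":0,"yaw":1},{"x":0,"y":0,"z":0,"yaw":1},{"x":0,"y":0,"z":0,"yaw":1},{"x":0,"y":0,"z":0,"yaw":1},{"x":0,"y":0,"z":0,"yaw":1}]' 
python3 -m inch '[{"x":0,"y":0,"z":0,"yaw":1},{"x":0,"y":0,"z":0,"yaw":1},{"x":0,"y":0,"z":0,"yaw":1},{"x":0,"y":0,"z":0,"yaw":1},{"x":0,"y":0,"z":0,"yaw":1}]' 
python3 -c "
from h import *
goal(.428,.417,.10,-78.35)"
```

```text
time_s: 0.52
tcp_pos: [0.2781, 0.6131, 0.2338]
eef_rot: [179.7, -0.2, -45.1]
contact_force: [0.5, 0.8, 0.3]
gripper_width: 0.0874
time_s: 0.93
tcp_pos: [0.2775, 0.6118, 0.2308]
eef_rot: [179.5, -0.5, -66.2]
contact_force: [0.4, -0.2, 0.4]
gripper_width: 0.0881
t 0.93 tcp [0.2775 0.6118 0.2308] rot [179.5  -0.5 -66.2] F [ 0.4 -0.2  0.4] w 0.0881
rows now-axes [ 9.56 -2.36  5.23] goal-axes [ 8.85 -4.32  5.23] yaw 3.04
```

```bash

python3 -m inch '[{"x":1,"y":-0.4,"z":0.5,"yaw":1},{"x":1,"y":-0.45,"z":0.5,"yaw":1},{"x":1,"y":-0.45,"z":0.5,"yaw":0.9},{"x":1,"y":-0.5,"z":0.5,"yaw":0},{"x":1,"y":-0.5,"z":0.5,"yaw":0}]' 0
python3 -c "
from h import *
goal(.428,.417,.10,-78.35)"
```

```text
time_s: 1.35
tcp_pos: [0.3671, 0.5088, 0.1669]
eef_rot: [179.7, -0.4, -78.3]
contact_force: [-0.0, -0.6, -0.8]
gripper_width: 0.06
t 1.35 tcp [0.3671 0.5088 0.1669] rot [179.7  -0.4 -78.3] F [-0.  -0.6 -0.8] w 0.0600
rows now-axes [ 4.09 -1.64  2.68] goal-axes [ 4.09 -1.65  2.68] yaw 0.02
```

```bash

python3 -m inch '[{"x":1,"y":-0.4,"z":0.9,"yaw":0},{"x":1,"y":-0.4,"z":0.9,"yaw":0},{"x":1,"y":-0.4,"z":0.8,"yaw":0},{"x":1,"y":-0.4,"z":0.7,"yaw":0}]'
python3 -c "
from h import *
goal(.428,.417,.013,-78.35);snap('top','t2.png',(210,180,310,255),7)"
```

```text
time_s: 1.68
tcp_pos: [0.4288, 0.414, 0.0823]
eef_rot: [179.8, -0.3, -78.3]
contact_force: [0.8, 0.6, -0.4]
gripper_width: 0.0443
t 1.68 tcp [0.4288 0.414  0.0823] rot [179.8  -0.3 -78.3] F [ 0.8  0.6 -0.4] w 0.0443
rows now-axes [-0.12  0.01  2.77] goal-axes [-0.12  0.01  2.77] yaw 0.02
```

View pics/t2.png

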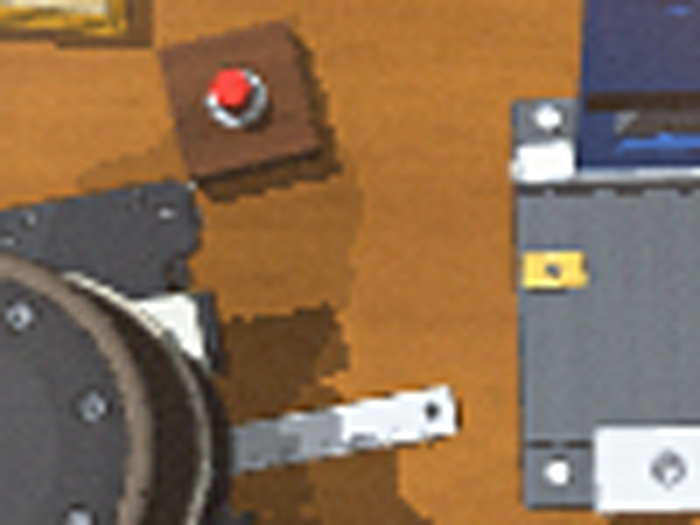

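The gripper is over the left part of the bar, clear of the pin stand. I'll go down and grip.

```bash

python3 -m inch '[{"x":0,"y":0,"z":1,"yaw":0},{"x":0,"y":0,"z":0.9,"yaw":0},{"x":0,"y":0,"z":0.7,"yaw":0}]'
python3 -m inch '[{"x":0,"y":0,"z":0,"yaw":0},{"x":0,"y":0,"z":0,"yaw":0},{"x":0,"y":0,"z":0,"yaw":0},{"x":0,"y":0,"z":-0.05,"yaw":0}]' -1 50
python3 -c "
from h import *
goal(*jig(-38,45,80),-86.943)"
```

```text
time_s: 1.98
tcp_pos: [0.4311, 0.405, 0.0129]
eef_rot: [179.6, -0.5, -78.7]
contact_force: [-0.9, 0.4, -0.3]
gripper_width: 0.0439
time_s: 2.32
tcp_pos: [0.4325, 0.4055, 0.0126]
eef_rot: [179.6, -0.6, -78.7]
contact_force: [0.1, 0.7, -0.9]
gripper_width: 0.0228
t 2.32 tcp [0.4325 0.4055 0.0126] rot [179.6  -0.6 -78.7] F [ 0.1  0.7 -0.9] w 0.0228
rows now-axes [ 6.1  -0.15 -2.7 ] goal-axes [ 6.01 -1.03 -2.7 ] yaw 2.07
```

```bash

python3 -m inch '[{"x":0,"y":0,"z":-0.05,"yaw":0},{"x":-0.4,"y":0,"z":0,"yaw":0},{"x":-0.3,"y":0,"z":0,"yaw":0},{"x":0,"y":0,"z":0,"yaw":0}]' -0.3
python3 -m inch '[{"x":0,"y":0,"z":-0.03,"yaw":0},{"x":0,"y":0,"z":-0.03,"yaw":0},{"x":0,"y":0,"z":-0.03,"yaw":0}]' -1 50
python3 -c "
from h import *
goal(*jig(-38,45,80),-86.943)"
```

```text
time_s: 2.65
tcp_pos: [0.428, 0.4237, 0.0143]
eef_rot: [179.6, -0.6, -78.7]
contact_force: [-0.1, 0.4, 0.1]
gripper_width: 0.0304
time_s: 2.9
tcp_pos: [0.4272, 0.4246, 0.0164]
eef_rot: [179.6, -0.6, -78.6]
contact_force: [0.3, -0.5, -0.9]
gripper_width: 0.0188
t 2.90 tcp [0.4272 0.4246 0.0164] rot [179.6  -0.6 -78.6] F [ 0.3 -0.5 -0.9] w 0.0188
rows now-axes [ 6.89 -0.2  -2.55] goal-axes [ 6.79 -1.2  -2.55] yaw 2.08
```

```bash

python3 -m inch '[{"x":0,"y":0,"z":0,"yaw":0},{"x":0,"y":0,"z":-0.8,"yaw":0},{"x":0,"y":0,"z":-1,"yaw":0},{"x":0,"y":0,"z":-0.9,"yaw":0}]'
python3 -c "
from h import *
goal(*jig(-38,51,80),-86.943)
snap('side','s1.png',(190,130,380,300),4)"
```

```text
time_s: 3.23
tcp_pos: [0.425, 0.4209, 0.0795]
eef_rot: [179.0, -1.1, -78.7]
contact_force: [-0.1, 0.3, -1.7]
gripper_width: 0.0191
t 3.23 tcp [0.425  0.4209 0.0795] rot [179.   -1.1 -78.7] F [-0.1  0.3 -1.7] w 0.0191
rows now-axes [ 6.53 -0.36 -0.02] goal-axes [ 6.41 -1.29 -0.02] yaw 2.05
```

View pics/s1.png

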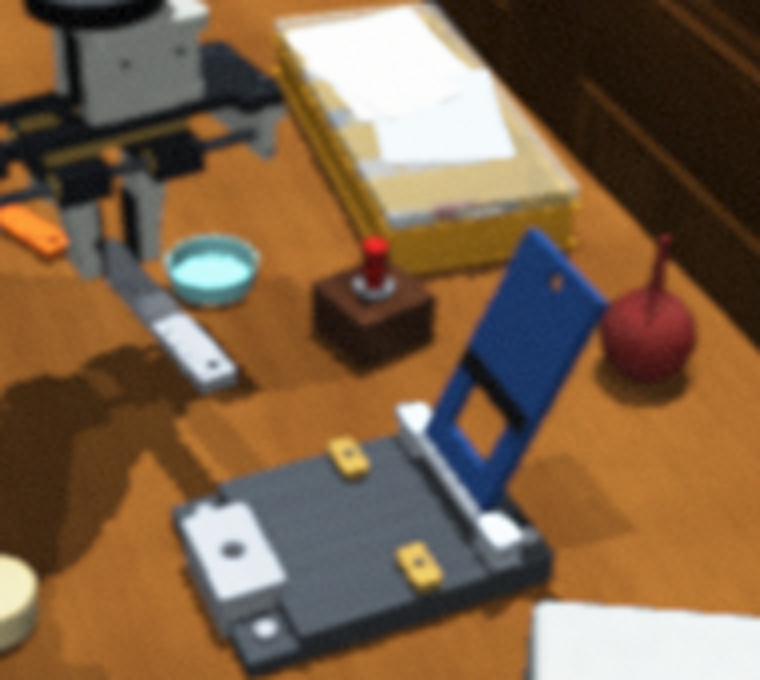

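The bar is held level in the jaws, and the path to the jig is clear. Carrying it over now.

```bash

python3 -m inch '[{"x":0.9,"y":-0.1,"z":0,"yaw":1},{"x":1,"y":-0.15,"z":0,"yaw":1},{"x":1,"y":-0.2,"z":0,"yaw":0},{"x":1,"y":-0.2,"z":0,"yaw":0},{"x":1,"y":-0.2,"z":0,"yaw":0}]'
python3 -c "
from h import *
goal(*jig(-38,51,60),-86.943)"
```

```text
time_s: 3.7
tcp_pos: [0.4607, 0.3047, 0.0886]
eef_rot: [179.7, -0.6, -86.8]
contact_force: [0.7, -0.6, -1.1]
gripper_width: 0.0187
t 3.70 tcp [0.4607 0.3047 0.0886] rot [179.7  -0.6 -86.8] F [ 0.7 -0.6 -1.1] w 0.0187
rows now-axes [ 1.69 -0.11  1.14] goal-axes [ 1.69 -0.11  1.14] yaw 0.04
```

```bash

python3 -m inch '[{"x":0.8,"y":-0.1,"z":0.3,"yaw":0},{"x":0.7,"y":0,"z":0.4,"yaw":0},{"x":0,"y":0,"z":0.2,"yaw":0},{"x":0,"y":0,"z":0,"yaw":0}]'
python3 -c "
from h import *
goal(*jig(-38,51,38),-86.943)"
```

```text
time_s: 4.03
tcp_pos: [0.4653, 0.2597, 0.066]
eef_rot: [179.7, -0.5, -87.1]
contact_force: [0.5, -0.0, -1.4]
gripper_width: 0.019
t 4.03 tcp [0.4653 0.2597 0.066 ] rot [179.7  -0.5 -87.1] F [ 0.5 -0.  -1.4] w 0.0190
rows now-axes [-0.12 -0.03  1.12] goal-axes [-0.12 -0.03  1.12] yaw -0.04
```

```bash

python3 -m inch '[{"x":-0.1,"y":0,"z":0.4,"yaw":0},{"x":-0.05,"y":0,"z":0.4,"yaw":0},{"x":0,"y":0,"z":0.25,"yaw":0},{"x":0,"y":0,"z":0,"yaw":0}]'
python3 -c "
from h import *
goal(*jig(-38,51,38),-86.943)
snap('top','t3.png',(255,180,345,250),8)"
```

```text
time_s: 4.37
tcp_pos: [0.4652, 0.2651, 0.0375]
eef_rot: [179.8, -0.5, -87.1]
contact_force: [0.0, -0.2, -1.9]
gripper_width: 0.0185
t 4.37 tcp [0.4652 0.2651 0.0375] rot [179.8  -0.5 -87.1] F [ 0.  -0.2 -1.9] w 0.0185
rows now-axes [ 0.1  -0.02 -0.02] goal-axes [ 0.1  -0.02 -0.02] yaw -0.04
```

View pics/t3.png

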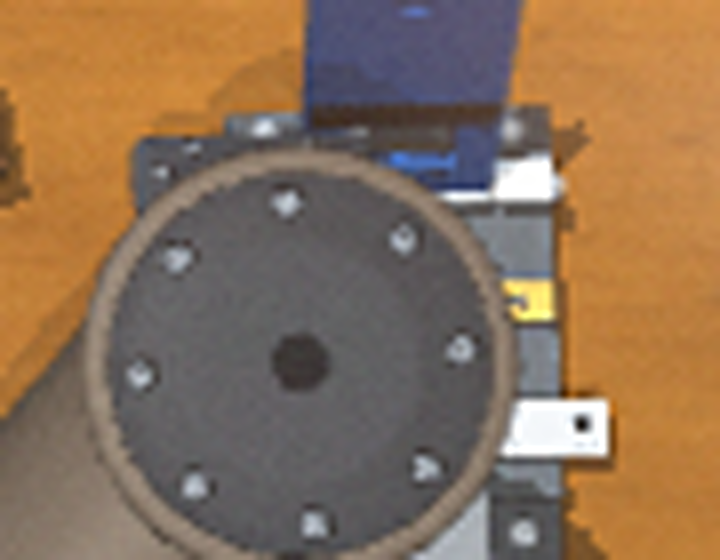

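The bar lies just in front of the fence, ending at (608,428) and overhanging the base by about 17 mm, so it's centred. I'll release it and rise.

```bash

python3 -m inch '[{"x":0,"y":0,"z":0.05,"yaw":0},{"x":0,"y":0,"z":0,"yaw":0},{"x":0,"y":0,"z":-0.05,"yaw":0}]' -0.42
python3 -m inch '[{"x":0,"y":0,"z":-0.7,"yaw":0},{"x":0,"y":0,"z":-1,"yaw":0},{"x":0,"y":0,"z":-1,"yaw":0},{"x":0,"y":-0.4,"z":-0.3,"yaw":0}]'
python3 -c "
from h import *
goal(*jig(-42,0,100),3.057)
snap('side','s2.png',(220,200,350,300),6)"
```

```text
time_s: 4.67
tcp_pos: [0.4655, 0.2666, 0.0377]
eef_rot: [179.8, -0.5, -87.0]
contact_force: [0.3, -0.1, -0.2]
gripper_width: 0.0254
time_s: 5.0
tcp_pos: [0.474, 0.2669, 0.1147]
eef_rot: [179.6, -0.7, -86.9]
contact_force: [0.6, 1.3, 0.2]
gripper_width: 0.0255
t 5.00 tcp [0.474  0.2669 0.1147] rot [179.6  -0.7 -86.9] F [0.6 1.3 0.2] w 0.0255
rows now-axes [2.19 0.5  0.59] goal-axes [-0.5   2.19  0.59] yaw -22.49
```

View pics/s2.png

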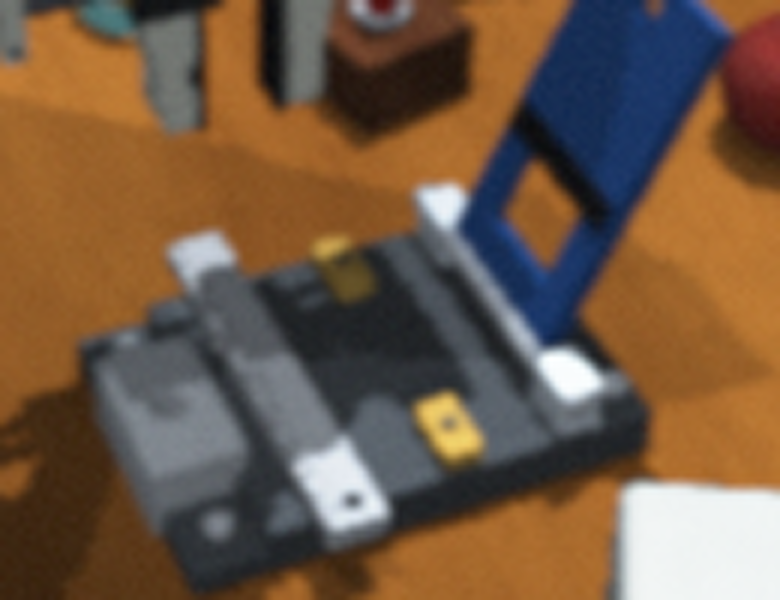

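The bar lies flat on the deck, parallel to the fence and just behind the lug. I'll turn the gripper 90°, open it wide, and push the bar home with both fingers.

```bash

python3 -m inch '[{"x":0,"y":0.5,"z":0,"yaw":-1},{"x":0,"y":0.4,"z":0,"yaw":-1},{"x":0,"y":0.3,"z":-0.03,"yaw":-1},{"x":0,"y":0,"z":-0.03,"yaw":-1},{"x":0,"y":0,"z":-0.03,"yaw":-1}]' 0.8
python3 -m inch '[{"x":0,"y":0,"z":-0.03,"yaw":-1},{"x":0,"y":0,"z":-0.03,"yaw":-1},{"x":0,"y":0,"z":-0.03,"yaw":-1},{"x":0,"y":0,"z":-0.03,"yaw":-1},{"x":0,"y":0,"z":-0.03,"yaw":-1}]'
python3 -m inch '[{"x":0,"y":0,"z":-0.03,"yaw":-1},{"x":0,"y":0,"z":-0.03,"yaw":-1},{"x":0,"y":0,"z":-0.03,"yaw":-1},{"x":0,"y":0,"z":-0.03,"yaw":-1},{"x":0,"y":0,"z":-0.03,"yaw":-1}]'
python3 -m inch '[{"x":0,"y":0,"z":-0.03,"yaw":-1},{"x":0,"y":0,"z":-0.03,"yaw":-1},{"x":0,"y":0,"z":-0.03,"yaw":-1},{"x":0,"y":0,"z":-0.03,"yaw":-1}]'
python3 -c "
from h import *
goal(*jig(-63,0,60),3.057)"
```

```text
time_s: 5.47
tcp_pos: [0.4471, 0.2655, 0.1204]
eef_rot: [179.9, -0.3, -66.2]
contact_force: [-0.1, -0.6, 0.2]
gripper_width: 0.0529
time_s: 5.88
tcp_pos: [0.4464, 0.2657, 0.1251]
eef_rot: [179.9, -0.2, -45.2]
contact_force: [0.4, -0.5, -0.1]
gripper_width: 0.0784
time_s: 6.3
tcp_pos: [0.446, 0.2657, 0.1294]
eef_rot: [179.9, -0.2, -24.2]
contact_force: [-0.1, 0.1, -0.5]
gripper_width: 0.0786
time_s: 6.63
tcp_pos: [0.4456, 0.2657, 0.1327]
eef_rot: [180.0, -0.2, -7.3]
contact_force: [-1.1, 0.4, -0.5]
gripper_width: 0.0789
t 6.63 tcp [0.4456 0.2657 0.1327] rot [180.   -0.2  -7.3] F [-1.1  0.4 -0.5] w 0.0789
rows now-axes [0.2  2.2  2.91] goal-axes [-0.2   2.2   2.91] yaw -2.6
```

```bash

python3 -m inch '[{"x":0,"y":0.7,"z":0.6,"yaw":-1},{"x":-0.1,"y":0.7,"z":0.6,"yaw":-1},{"x":-0.1,"y":0.6,"z":0.6,"yaw":-0.55},{"x":0,"y":0,"z":0.3,"yaw":0},{"x":0,"y":0,"z":0,"yaw":0}]'
python3 -c "
from h import *
goal(*jig(-63,0,36),3.057)"
```

```text
time_s: 7.05
tcp_pos: [0.4385, 0.2159, 0.0801]
eef_rot: [-179.8, -0.4, 3.7]
contact_force: [-0.0, -0.3, -0.3]
gripper_width: 0.0788
t 7.05 tcp [0.4385 0.2159 0.0801] rot [-179.8   -0.4    3.7] F [-0.  -0.3 -0.3] w 0.0788
rows now-axes [0.19 0.23 1.76] goal-axes [0.19 0.23 1.76] yaw 0.16
```

```bash

python3 -m inch '[{"x":0.05,"y":0.1,"z":0.6,"yaw":0.15},{"x":0.05,"y":0.1,"z":0.5,"yaw":0},{"x":0,"y":0,"z":0.5,"yaw":0},{"x":0,"y":0,"z":0,"yaw":0}]'
python3 -c "
from h import *
goal(*jig(-29.5,0,35),3.057)"
```

```text
time_s: 7.38
tcp_pos: [0.4438, 0.2141, 0.0413]
eef_rot: [-179.6, -0.7, 2.9]
contact_force: [0.1, -0.1, 0.2]
gripper_width: 0.0792
t 7.38 tcp [0.4438 0.2141 0.0413] rot [-179.6   -0.7    2.9] F [ 0.1 -0.1  0.2] w 0.0792
rows now-axes [1.32 0.14 0.25] goal-axes [1.32 0.14 0.25] yaw -0.04
```

```bash

python3 -m inch '[{"x":0,"y":0.1,"z":0.2,"yaw":0},{"x":0.1,"y":0.05,"z":0.03,"yaw":0},{"x":0.2,"y":0,"z":0,"yaw":0},{"x":0.2,"y":0,"z":0,"yaw":0},{"x":0.2,"y":0,"z":0,"yaw":0}]'
python3 -c "
from h import *
goal(*jig(-29.5,0,35),3.057)"
```

```text
time_s: 7.8
tcp_pos: [0.4637, 0.2133, 0.0381]
eef_rot: [-179.6, -0.8, 2.9]
contact_force: [0.1, -0.2, -0.5]
gripper_width: 0.0788
t 7.80 tcp [0.4637 0.2133 0.0381] rot [-179.6   -0.8    2.9] F [ 0.1 -0.2 -0.5] w 0.0788
rows now-axes [0.53 0.07 0.12] goal-axes [0.53 0.07 0.12] yaw -0.03
```

```bash

python3 -m inch '[{"x":0.05,"y":0,"z":0.12,"yaw":0},{"x":0.12,"y":0,"z":0.05,"yaw":0},{"x":0.12,"y":0,"z":0.02,"yaw":0},{"x":0.12,"y":0,"z":0.02,"yaw":0},{"x":0.12,"y":0,"z":0,"yaw":0}]'
python3 -c "
from h import *
goal(*jig(-29.5,0,35),3.057)"
```

```text
time_s: 8.22
tcp_pos: [0.4773, 0.214, 0.0333]
eef_rot: [-179.5, -0.6, 2.8]
contact_force: [-30.6, 10.1, 17.4]
gripper_width: 0.0788
t 8.22 tcp [0.4773 0.214  0.0333] rot [-179.5   -0.6    2.8] F [-30.6  10.1  17.4] w 0.0788
rows now-axes [-0.01  0.07 -0.07] goal-axes [-0.01  0.07 -0.07] yaw -0.06
```

The bar met the fence where expected, at 30 N. I'll back off, lift, and take a quick check picture.

```bash

python3 -m inch '[{"x":-0.2,"y":0,"z":0,"yaw":0},{"x":-0.2,"y":0,"z":0,"yaw":0},{"x":-0.1,"y":0,"z":-0.8,"yaw":0},{"x":0,"y":0,"z":-1,"yaw":0},{"x":0,"y":0,"z":-1,"yaw":0}]'
python3 -m inch '[{"x":0,"y":0,"z":-1,"yaw":0},{"x":0,"y":0,"z":-1,"yaw":0},{"x":0,"y":0,"z":-1,"yaw":0},{"x":0,"y":0,"z":-0.8,"yaw":0}]' -1 20
python3 -c "
from h import *
goal(*jig(130,0,200),3.057)
snap('side','s3.png',(220,180,370,300),5)
print(dep('side',345,210),atz('top',276,146,.05))"
```

```text
time_s: 8.63
tcp_pos: [0.4607, 0.2102, 0.0994]
eef_rot: [-180.0, -0.1, 2.8]
contact_force: [0.6, 0.8, 0.9]
gripper_width: 0.0791
time_s: 8.97
tcp_pos: [0.4604, 0.2097, 0.1998]
eef_rot: [-180.0, -0.2, 2.8]
contact_force: [0.2, 1.1, -0.3]
gripper_width: 0.0581
t 8.97 tcp [0.4604 0.2097 0.1998] rot [-180.    -0.2    2.8] F [ 0.2  1.1 -0.3] w 0.0581
rows now-axes [ 7.05 -0.1  -0.01] goal-axes [ 7.05 -0.07 -0.01] yaw -0.06
[0.70233709 0.2986441  0.04479862] [0.7184464  0.30099979 0.05      ]
```

View pics/s3.png

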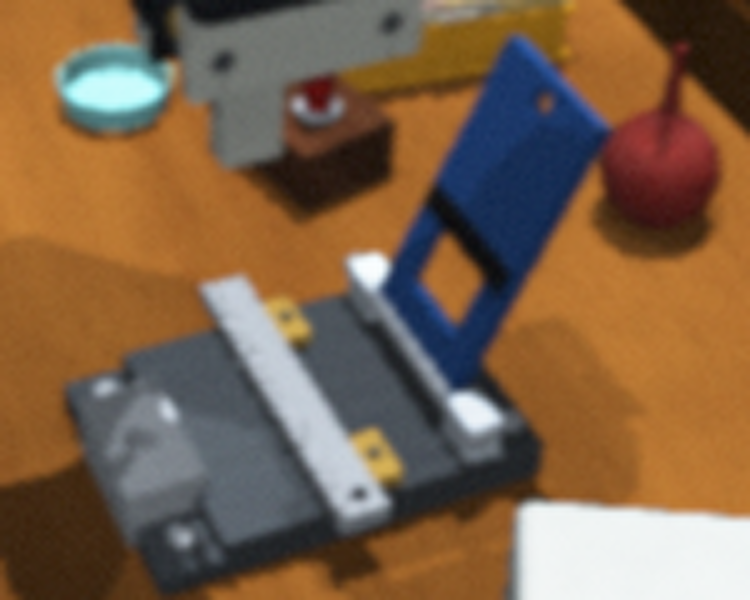

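The bar is flush on both fence blocks with even overhangs. Next I go over and behind the leaf; the blower at (0.71, 0.30) is clear of the fingers' path.

```bash

python3 -m inch '[{"x":0.8,"y":0,"z":-0.2,"yaw":0},{"x":1,"y":0,"z":-0.1,"yaw":0},{"x":1,"y":0,"z":0,"yaw":0},{"x":1,"y":0,"z":0,"yaw":0},{"x":1,"y":0,"z":0,"yaw":0}]'
python3 -m inch '[{"x":1,"y":0,"z":0,"yaw":0},{"x":0.7,"y":0,"z":0,"yaw":0},{"x":0,"y":0,"z":0,"yaw":0}]'
python3 -c "
from h import *
goal(*jig(130,0,140),3.057)"
```

```text
time_s: 9.43
tcp_pos: [0.5843, 0.2179, 0.2191]
eef_rot: [-179.4, -1.1, 3.1]
contact_force: [-0.1, 0.2, 0.6]
gripper_width: 0.0205
time_s: 9.68
tcp_pos: [0.6329, 0.2199, 0.2181]
eef_rot: [-179.4, -1.2, 3.0]
contact_force: [0.1, 1.1, -0.3]
gripper_width: 0.0025
t 9.68 tcp [0.6329 0.2199 0.2181] rot [-179.4   -1.2    3. ] F [ 0.1  1.1 -0.3] w 0.0025
rows now-axes [ 0.14 -0.03  3.13] goal-axes [ 0.14 -0.03  3.13] yaw -0.01
```

```bash

python3 -m inch '[{"x":0.2,"y":0,"z":0.8,"yaw":0},{"x":0,"y":0,"z":1,"yaw":0},{"x":0,"y":0,"z":0.9,"yaw":0},{"x":0,"y":0,"z":0.2,"yaw":0}]'
python3 -c "
from h import *
goal(*jig(45,0,138),3.057)"
```

```text
time_s: 10.02
tcp_pos: [0.6418, 0.221, 0.1442]
eef_rot: [-179.3, -1.5, 2.9]
contact_force: [-0.8, -0.2, -0.8]
gripper_width: -0.0001
t 10.02 tcp [0.6418 0.221  0.1442] rot [-179.3   -1.5    2.9] F [-0.8 -0.2 -0.8] w -0.0001
rows now-axes [-3.62  0.01  0.25] goal-axes [-3.62  0.    0.25] yaw -0.03
```

```bash

python3 -m inch '[{"x":-0.4,"y":0,"z":0.2,"yaw":0},{"x":-0.5,"y":0,"z":0,"yaw":0},{"x":-0.5,"y":0,"z":0,"yaw":0},{"x":-0.4,"y":0,"z":0,"yaw":0},{"x":-0.4,"y":0,"z":0,"yaw":0}]'
python3 -m inch '[{"x":-0.4,"y":0,"z":0,"yaw":0},{"x":-0.4,"y":0,"z":0,"yaw":0},{"x":-0.4,"y":0,"z":0,"yaw":0},{"x":-0.4,"y":0,"z":0,"yaw":0}]'
python3 -c "
from h import *
goal(*jig(45,0,138),3.057)"
```

```text
time_s: 10.43
tcp_pos: [0.5868, 0.218, 0.1371]
eef_rot: [-179.4, -1.6, 3.0]
contact_force: [2.2, 1.2, 0.5]
gripper_width: 0.0002
time_s: 10.77
tcp_pos: [0.5435, 0.2161, 0.1378]
eef_rot: [-179.4, -1.8, 3.0]
contact_force: [0.6, -0.3, -0.3]
gripper_width: 0.0006
t 10.77 tcp [0.5435 0.2161 0.1378] rot [-179.4   -1.8    3. ] F [ 0.6 -0.3 -0.3] w 0.0006
rows now-axes [ 0.32  0.01 -0.01] goal-axes [ 0.32  0.01 -0.01] yaw -0.02
```

```bash

python3 -m inch '[{"x":0.3,"y":-0.3,"z":-0.2,"yaw":0},{"x":0.4,"y":-1,"z":-0.2,"yaw":0},{"x":0.4,"y":-1,"z":0,"yaw":0},{"x":0.4,"y":-1,"z":0,"yaw":0},{"x":0.3,"y":-1,"z":0,"yaw":0}]' 0
python3 -m inch '[{"x":0,"y":-1,"z":0,"yaw":0},{"x":0,"y":-1,"z":0,"yaw":0},{"x":0,"y":-0.3,"z":0,"yaw":0},{"x":0,"y":0,"z":0,"yaw":0}]'
python3 -c "
from h import *
goal(.5782,.3914,.10,3.057)"
```

```text
time_s: 11.18
tcp_pos: [0.577, 0.3247, 0.1528]
eef_rot: [-179.3, -1.6, 2.8]
contact_force: [-0.8, 0.8, 0.1]
gripper_width: 0.0284
time_s: 11.52
tcp_pos: [0.5733, 0.3898, 0.1529]
eef_rot: [-179.4, -1.6, 2.9]
contact_force: [-0.6, -0.7, -0.9]
gripper_width: 0.0433
t 11.52 tcp [0.5733 0.3898 0.1529] rot [-179.4   -1.6    2.9] F [-0.6 -0.7 -0.9] w 0.0433
rows now-axes [ 0.2  -0.06  2.11] goal-axes [ 0.2  -0.06  2.11] yaw -0.04
```

```bash

python3 -m inch '[{"x":0.2,"y":0,"z":0.8,"yaw":0},{"x":0,"y":-0.05,"z":0.8,"yaw":0},{"x":0,"y":0,"z":0.4,"yaw":0},{"x":0,"y":0,"z":0,"yaw":0}]'
python3 -c "
from h import *
goal(.5782,.3914,.052,3.057)
snap('side','s4.png',(220,120,370,300),4)
for p in ((.5779,.3912,.068),(.5779,.3912,.038)):print((proj('side',p)-[220,120])*4)"
```

```text
time_s: 11.85
tcp_pos: [0.5786, 0.3912, 0.1027]
eef_rot: [-179.3, -1.6, 3.0]
contact_force: [-0.6, -0.0, 0.2]
gripper_width: 0.0439
t 11.85 tcp [0.5786 0.3912 0.1027] rot [-179.3   -1.6    3. ] F [-0.6 -0.   0.2] w 0.0439
rows now-axes [-0.02 -0.01  2.03] goal-axes [-0.02 -0.01  2.03] yaw -0.02
[251.91392826 284.90100916]
[250.64792389 324.85269851]
```

View pics/s4.png

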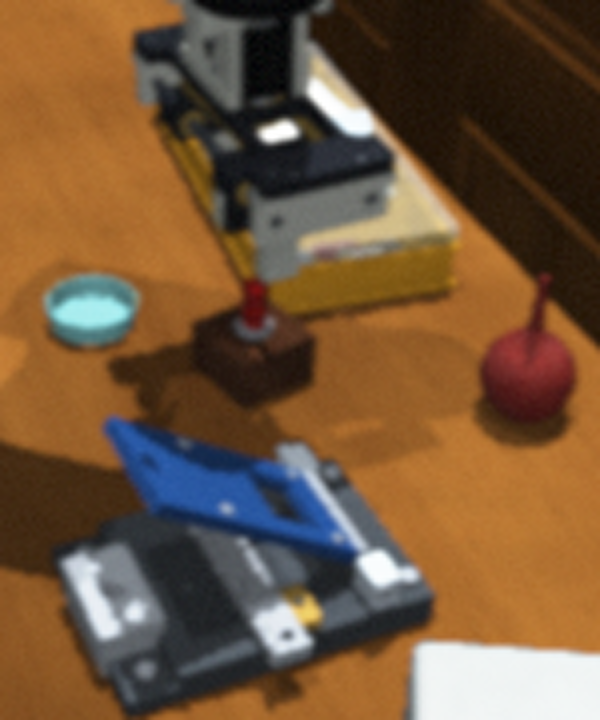

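The leaf is sinking shut by itself and the pin handle is at (256,284), just below the jaws. Descending to grip.

```bash

python3 -m inch '[{"x":0,"y":0,"z":0.7,"yaw":0},{"x":0,"y":0,"z":0.7,"yaw":0},{"x":0,"y":0,"z":0.5,"yaw":0},{"x":0,"y":0,"z":0,"yaw":0}]'
python3 -c "
from h import *
goal(.579,.3914,.052,3.057)"
```

```text
time_s: 12.23
tcp_pos: [0.5823, 0.3916, 0.0602]
eef_rot: [-179.1, -1.9, 2.9]
contact_force: [-0.6, -0.8, 0.0]
gripper_width: 0.0437
t 12.23 tcp [0.5823 0.3916 0.0602] rot [-179.1   -1.9    2.9] F [-0.6 -0.8  0. ] w 0.0437
rows now-axes [-0.13 -0.    0.33] goal-axes [-0.13 -0.    0.33] yaw -0.03
```

```bash

python3 -m inch '[{"x":-0.13,"y":0,"z":0.28,"yaw":0},{"x":0,"y":0,"z":0,"yaw":0},{"x":0,"y":0,"z":0,"yaw":0}]'
python3 -m inch '[{"x":0,"y":0,"z":0,"yaw":0},{"x":0,"y":0,"z":0,"yaw":0},{"x":0,"y":0,"z":0,"yaw":0},{"x":0,"y":0,"z":0,"yaw":0},{"x":0,"y":0,"z":0,"yaw":0}]' -1 60
python3 -c "
from h import *
goal(*jig(-77,0,110),3.057)"
```

```text
time_s: 12.48
tcp_pos: [0.58, 0.3915, 0.0549]
eef_rot: [-179.1, -2.0, 2.9]
contact_force: [-0.0, 0.2, 0.4]
gripper_width: 0.0441
time_s: 12.9
tcp_pos: [0.5809, 0.3926, 0.0581]
eef_rot: [-178.9, -2.2, 3.0]
contact_force: [0.2, -1.7, 0.8]
gripper_width: 0.0161
t 12.90 tcp [0.5809 0.3926 0.0581] rot [-178.9   -2.2    3. ] F [ 0.2 -1.7  0.8] w 0.0161
rows now-axes [-6.42  7.   -2.08] goal-axes [-6.43  6.98 -2.08] yaw -0.03
```

```bash

python3 -m inch '[{"x":0,"y":0,"z":-0.6,"yaw":0},{"x":0,"y":0,"z":-1,"yaw":0},{"x":0,"y":0,"z":-0.8,"yaw":0},{"x":-0.5,"y":0.5,"z":0,"yaw":0},{"x":-0.9,"y":1,"z":0,"yaw":0}]'
python3 -m inch '[{"x":-0.9,"y":1,"z":0,"yaw":0},{"x":-0.9,"y":1,"z":0,"yaw":0},{"x":-0.9,"y":1,"z":0,"yaw":0},{"x":-0.6,"y":0.6,"z":0,"yaw":0},{"x":0,"y":0,"z":0,"yaw":0}]'
python3 -c "
from h import *
goal(*jig(-77,0,110),3.057)"
```

```text
time_s: 13.32
tcp_pos: [0.5485, 0.3546, 0.1168]
eef_rot: [-178.9, -2.3, 3.0]
contact_force: [0.1, -0.4, -0.9]
gripper_width: 0.0151
time_s: 13.73
tcp_pos: [0.4642, 0.2526, 0.1117]
eef_rot: [-178.9, -2.2, 3.0]
contact_force: [0.0, 0.1, -1.0]
gripper_width: 0.0145
t 13.73 tcp [0.4642 0.2526 0.1117] rot [-178.9   -2.2    3. ] F [ 0.   0.1 -1. ] w 0.0145
rows now-axes [-1.47  1.64  0.07] goal-axes [-1.47  1.64  0.07] yaw -0.03
```

```bash

python3 -m inch '[{"x":-0.5,"y":0.6,"z":0.1,"yaw":0},{"x":-0.5,"y":0.5,"z":0,"yaw":0},{"x":-0.3,"y":0.4,"z":0,"yaw":0},{"x":0,"y":0,"z":0,"yaw":0}]'
python3 -c "
from h import *
goal(*jig(-77,0,95),3.057)
snap('side','s5.png',(230,190,330,280),8)
for p in ((-77,0,38),):print((proj('side',jig(*p))-[230,190]+.5)*8-.5)
p=r.get_state()['tcp_pos'];t=p-[0,0,.052+.0]
for z in (.052-.004,.052-.034+.030,.056-.004+0):print((proj('side',p-[0,0,z])-[230,190]+.5)*8-.5)"
```

```text
time_s: 14.07
tcp_pos: [0.4329, 0.2122, 0.1083]
eef_rot: [-178.8, -2.4, 3.0]
contact_force: [-0.8, -0.5, -0.6]
gripper_width: 0.0143
t 14.07 tcp [0.4329 0.2122 0.1083] rot [-178.8   -2.4    3. ] F [-0.8 -0.5 -0.6] w 0.0143
rows now-axes [-0.14  0.09  0.53] goal-axes [-0.14  0.09  0.53] yaw -0.02
[142.05931783 597.02441304]
[151.4341791  518.55553239]
[151.4341791  518.55553239]
[151.89101799 530.19624643]
```

View pics/s5.png

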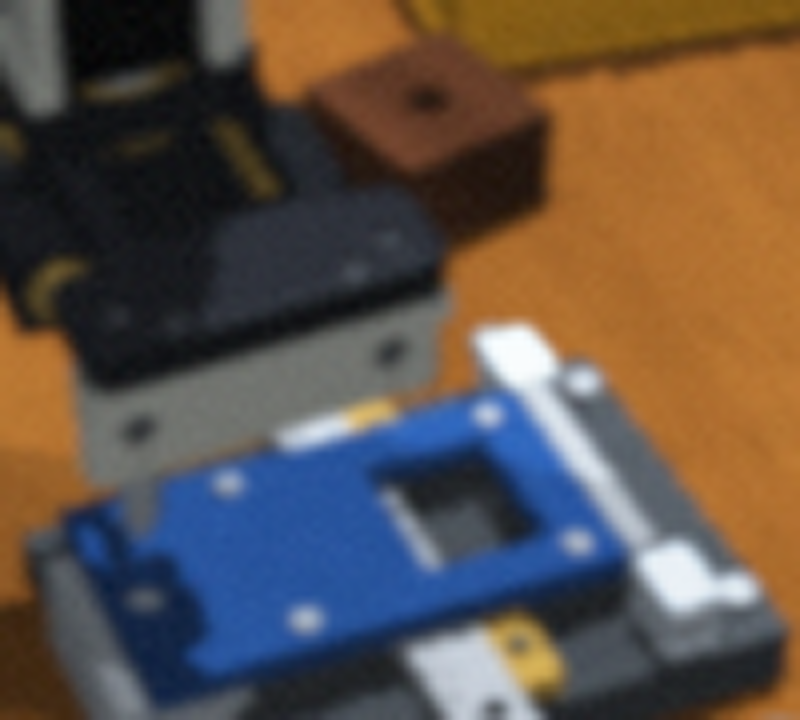

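The leaf is shut on the bar. The hole at (145,598) matches the prediction, and the pin's tip at about (144,537) is roughly 1 mm off in x and 2.5 mm in y. I'll correct that and lower to just above the hole.

```bash

python3 -m inch '[{"x":-0.08,"y":0.1,"z":0.2,"yaw":0},{"x":0,"y":0.02,"z":0.2,"yaw":0},{"x":0,"y":0,"z":0.05,"yaw":0},{"x":0,"y":0,"z":0,"yaw":0}]'
python3 -c "
from h import *
x,y,z=jig(-77,0,92)
goal(x+.0021,y,z,3.057)
snap('side','s6.png',(235,235,270,275),14)
print((proj('side',jig(-77,0,38))-[235,235]+.5)*14-.5)"
```

```text
time_s: 14.45
tcp_pos: [0.4348, 0.2127, 0.0969]
eef_rot: [-178.7, -2.6, 3.0]
contact_force: [0.6, -0.0, -0.1]
gripper_width: 0.0147
t 14.45 tcp [0.4348 0.2127 0.0969] rot [-178.7   -2.6    3. ] F [ 0.6 -0.  -0.1] w 0.0147
rows now-axes [-0.13  0.11  0.19] goal-axes [-0.13  0.11  0.19] yaw -0.01
[178.9788062  415.16772282]
```

View pics/s6.png

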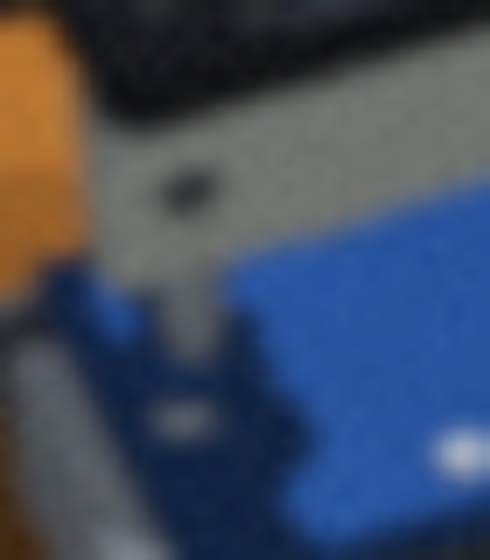

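Shank tip is at (193,362), about 6 mm above the leaf hole (183,418), with x about 2.6 mm and y about 3 mm too large. Each row also drifts roughly 0.8 mm, so I'll compensate for that.

```bash

python3 -m inch '[{"x":-0.15,"y":0.13,"z":0,"yaw":0},{"x":-0.03,"y":0.03,"z":0,"yaw":0}]'
python3 -c "
from h import *
x,y,z=jig(-77,0,88)
goal(x+.0025,y-.0003,z,3.057)"
```

```text
time_s: 14.67
tcp_pos: [0.4307, 0.2087, 0.0961]
eef_rot: [-178.7, -2.5, 3.0]
contact_force: [-0.9, 0.5, 0.0]
gripper_width: 0.0146
t 14.67 tcp [0.4307 0.2087 0.0961] rot [-178.7   -2.5    3. ] F [-0.9  0.5  0. ] w 0.0146
rows now-axes [ 0.06 -0.02  0.32] goal-axes [ 0.06 -0.02  0.32] yaw -0.0
```

```bash

python3 -m inch '[{"x":0.04,"y":-0.02,"z":0.2,"yaw":0},{"x":0,"y":0,"z":0.15,"yaw":0}]'
python3 -c "
from h import *
x,y,z=jig(-77,0,80)
goal(x+.0025,y-.0003,z,3.057)"
```

```text
time_s: 14.83
tcp_pos: [0.4323, 0.2098, 0.0876]
eef_rot: [-178.7, -2.6, 3.1]
contact_force: [-1.3, -1.2, 2.3]
gripper_width: 0.0146
t 14.83 tcp [0.4323 0.2098 0.0876] rot [-178.7   -2.6    3.1] F [-1.3 -1.2  2.3] w 0.0146
rows now-axes [-0.01  0.02  0.3 ] goal-axes [-0.01  0.02  0.3 ] yaw 0.0
```

```bash

python3 -m inch '[{"x":-0.02,"y":0.02,"z":0.2,"yaw":0},{"x":0,"y":0,"z":0.15,"yaw":0}]'
python3 -c "
from h import *
x,y,z=jig(-77,0,61)
goal(x+.0025,y-.0003,z,3.057)"
```

```text
time_s: 15.0
tcp_pos: [0.432, 0.2092, 0.0779]
eef_rot: [-178.7, -2.6, 3.1]
contact_force: [0.8, -0.5, -0.8]
gripper_width: 0.0143
t 15.00 tcp [0.432  0.2092 0.0779] rot [-178.7   -2.6    3.1] F [ 0.8 -0.5 -0.8] w 0.0143
rows now-axes [ 0.   -0.01  0.68] goal-axes [ 0.   -0.01  0.68] yaw 0.0
```

Forces are near zero, so the pin is sliding in freely. On down.

```bash

python3 -m inch '[{"x":-0.01,"y":0,"z":0.25,"yaw":0},{"x":-0.01,"y":0.01,"z":0.2,"yaw":0}]'
python3 -c "
from h import *
x,y,z=jig(-77,0,61)
goal(x+.0025,y-.0003,z,3.057)"
```

```text
time_s: 15.17
tcp_pos: [0.432, 0.2091, 0.0654]
eef_rot: [-178.7, -2.6, 3.1]
contact_force: [-0.3, -0.3, -0.6]
gripper_width: 0.0146
t 15.17 tcp [0.432  0.2091 0.0654] rot [-178.7   -2.6    3.1] F [-0.3 -0.3 -0.6] w 0.0146
rows now-axes [ 0.01 -0.01  0.18] goal-axes [ 0.01 -0.01  0.18] yaw -0.0
```

```bash

python3 -m inch '[{"x":0,"y":0,"z":0.12,"yaw":0},{"x":0,"y":0,"z":0.12,"yaw":0},{"x":0,"y":0,"z":0.08,"yaw":0}]'
python3 -c "
from h import *
x,y,z=jig(-77,0,61)
goal(x+.0025,y-.0003,z,3.057)"
```

```text
time_s: 15.42
tcp_pos: [0.4335, 0.2092, 0.0629]
eef_rot: [-178.8, -2.7, 3.3]
contact_force: [-17.4, -3.3, 35.5]
gripper_width: 0.0145
t 15.42 tcp [0.4335 0.2092 0.0629] rot [-178.8   -2.7    3.3] F [-17.4  -3.3  35.5] w 0.0145
rows now-axes [-0.05 -0.01  0.08] goal-axes [-0.05 -0.01  0.08] yaw 0.06
```

Stopped at TCP z 0.063 with 35 N up, but with −17 N sideways. I'll relax x while pressing, then see whether it sinks further.

```bash

python3 -m inch '[{"x":-0.08,"y":0,"z":0.04,"yaw":0},{"x":-0.06,"y":0,"z":0.08,"yaw":0},{"x":-0.04,"y":0,"z":0.1,"yaw":0}]'
python3 -c "
from h import *
x,y,z=jig(-77,0,61)
goal(x+.0025,y-.0003,z,3.057)
snap('side','s7.png',(225,225,290,270),12)
print(r.get_state()['moment'])
for p in ((-60,-20,38),(-40,0,38),(-30,-20,38)):
  u=proj('side',jig(*p));print(p,u,np.array(dep('side',*u))-jig(*p))"
```

```text
time_s: 15.67
tcp_pos: [0.4329, 0.2098, 0.0628]
eef_rot: [-178.8, -3.1, 3.6]
contact_force: [-11.0, -9.2, 45.2]
gripper_width: 0.0146
t 15.67 tcp [0.4329 0.2098 0.0628] rot [-178.8   -3.1    3.6] F [-11.   -9.2  45.2] w 0.0146
rows now-axes [-0.03  0.01  0.07] goal-axes [-0.03  0.01  0.07] yaw 0.13
[-3.13724034  2.10715122 -0.1030237 ]
(-60, -20, 38) [258.75764405 268.38517161] [-0.00073404 -0.00228012  0.00243455]
(-40, 0, 38) [264.21088112 259.22454976] [-0.031248   -0.09067298  0.09300444]
(-30, -20, 38) [272.50230367 264.2460726 ] [-0.00071831 -0.00189487  0.00201693]
```

View pics/s7.png

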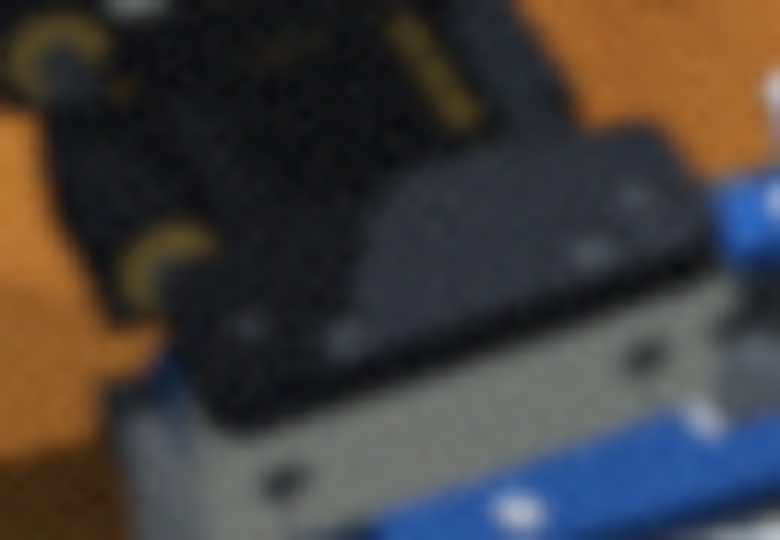

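The gripper hides the pin here, so I'm relying on numbers. With the leaf resting at about 0.02 rad, its top at the hole is at about 40 mm. The pin geometry puts the flange underside at 0.0628 − 0.053 + 0.030 ≈ 40 mm, so the flange is bearing on the leaf. I'll trim the side load, keep pressing, and check that the push holds.

```bash

python3 -m inch '[{"x":-0.05,"y":0.03,"z":0.1,"yaw":0.1},{"x":-0.05,"y":0.03,"z":0.1,"yaw":0.1}]'
python3 - <<'E'
from h import *
for i in range(10):
    r.capture('side')
    s=r.get_state()
    if i%3==0:print(s['time_s'],s['tcp_pos'],s['contact_force'],s['eef_rot'],s['gripper_width'])
im,d=r.capture('side');np.savez('side.npz',im=im,d=d)
for p in ((-75,-22,40),(-60,-28,40),(-30,-25,39),(20,-28,38.5)):
  u=proj('side',jig(*p));print(p,im[int(u[1]+.5),int(u[0]+.5)],(np.array(dep('side',*u))-jig(*p))*1000)
E
```

```text
time_s: 15.88
tcp_pos: [0.433, 0.2095, 0.0628]
eef_rot: [-178.6, -3.4, 2.9]
contact_force: [-13.1, -2.6, 38.7]
gripper_width: 0.015
15.9333 [0.43291719 0.20956318 0.0628705 ] [-12.46331613  -4.04556827  36.69255168] [-178.62434225   -3.46114178    2.89569167] 0.014538633164407616
16.0833 [0.43293028 0.20961473 0.06287096] [-11.65523875  -4.29309353  38.30869868] [-178.63924261   -3.44652992    2.94587555] 0.014625005573226862
16.2333 [0.4329228  0.20957358 0.06285444] [-11.98962701  -4.68297789  36.91091583] [-178.64188811   -3.44283642    2.94257957] 0.01497358424697287
16.3833 [0.43292164 0.20960662 0.06286994] [-11.95457431  -3.7021492   37.67460798] [-178.63918772   -3.4446344     2.94647564] 0.014470170506086283
(-75, -22, 40) [38 51 74] [-0.18024664 -0.61188407  0.65450888]
(-60, -28, 40) [ 40  85 160] [ 0.33838596  1.03210389 -1.11533809]
(-30, -25, 39) [ 38  82 156] [-0.88935711 -2.32018994  2.48926462]
(20, -28, 38.5) [ 40  87 161] [-0.52196967 -1.08337133  1.16413079]
```

```bash
python3 -c "
from plant import r
r.close_job();s=r.get_state();print(s['time_s'],s['contact_force'],s['tcp_pos'])"
```

```text
the job is handed in; nothing more can be done
the job is handed in; nothing more can be done
```

The job is handed in after about 16.5 s of robot time. The straightedge is against the fence with the leaf shut over it. The pin is in the holes, still gripped and pressed down.

**What I did**
- **Straightedge:** I laid it on the deck near the middle and pushed it against both fence blocks with the open fingers until they met 30 N. A picture then showed it flush, with even overhangs.
- **Leaf:** I pushed it over from behind and it sank shut; a later picture showed it lying closed.
- **Pin:** I took it from the stand and lowered it through leaf and base with almost no force until it stopped.

**Last checks**
- **Push and grip:** the push held steady at 37–38 N down over the last half second, with no movement and the grip width steady.
- **Flange height:** it works out at about 39–40 mm, which matches the leaf top as measured by depth, roughly 40 mm within 2 mm.

**Weaker points**
- **Flange contact not seen:** the gripper hid the flange in the last picture, so that it bears on the leaf rests on those heights and forces.
- **Side load and tilt:** about 12 N of side load remained, and the tool was tilted about 3.4° from drift.
- **No reading after hand-in:** the robot gave no state once the job was closed.

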